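# Ease open the sprung lid of an ice bucket

### The arm

A 6-joint arm with a two-finger parallel gripper is mounted at the origin on the work surface. World frame = base frame: x ahead of the robot, y to its left, z up, the work surface at z = 0. Lengths are in m, angles in rad, forces in N, time in s.
With the tool pointing down it reaches from about 0.275 to 1 m from the base axis. Payload 8.4 kg.
Tool frame: the origin (TCP) lies midway between the tips of the shut fingers; the grasp point (between the pads) lies 19 mm behind it (manip.pinch_z is the distance from the TCP to the grasp point, in m); z points along the fingers, y is the line along which they close (so a half turn about z gives the same grasp; the last joint's range is limited). The gripper opens to 85 mm and grips with 20 to 120 N. Pads are 22 mm wide; open, the fingers measure 114 mm over their backs; the gripper's body (76 mm by 85 mm) begins 54 mm behind the grasp point. The pads swing forward as they close: fully open they stand 13 mm farther back than shut.
Start: joints at [1.169, 0.353, 1.633, -0, 1.155, -0.002], TCP at [0.243, 0.576, 0.231] pointing down, gripper open.
Joint ranges: [-2.63, 2.63], [-0.92, 2.1], [0.06, 2.66], [-1.3, 4.44], [0, 2.69], [-3.02, 3.02]. Speed limits (rad/s): [2.22, 2.22, 2.79, 3.14, 3.14, 3.14].

### API

Orientations are given as [roll, pitch, yaw] about the fixed x, y, z axes, in that order (R = Rz(yaw) Ry(pitch) Rx(roll)).
In Python, from rig import manip gives the robot as it stands.
- The arm moves only by the tool servo_tool, never from a script. Its argument "commands" is a list of rows, each an object of numbers: "claw": the opening, from 0 (shut) to 1 (fully open); "x", "y", "z": the shift along the tool's x, y, z as a fraction of full scale; "yaw": the turn about the tool's z as a fraction of full scale. In form: [{"claw": .., "x": .., "y": .., "z": .., "yaw": ..}, ...]. A call has 1 to 10 rows; each row is the pose to reach, as a shift and turn from the pose commanded when the call began, along the tool's axes at that moment; what a row does not reach only later rows make up. Full scale, the value 1, is 300 mm for a shift and 90 degrees for a turn. A row lasts 1/10 s, in which the tool goes at most 50 mm and 8.59 degrees, less where a joint would pass 70% of its speed; a pose out of reach is approached as far as the arm can. A call with a number of a shift or a turn outside -1 to 1 is refused whole. A call with a gripper value outside its range is refused whole. The fingers move at their own pace and stop on an object; "newtons" is the grip in N (left out, the last holds). Time passes only in rows, so rows that repeat a pose let the fingers close. It gives the time, the measured TCP pose, the force, the opening and the grip force at its end, in the units of the state.
- manip.sense(): the state, without advancing time (a new reading comes with each control period).
- manip.camera(name): name is "side" or "top"; returns a dict with "pixels" (480x640x3 uint8, blue, green, red), "intrinsics" (3x3 intrinsics, pixels), "view" (4x4, takes a point from world to camera coordinates). Camera axes: x right, y up, looking along -z (the intrinsics and any distortion apply to the point x, -y, -z); pixel columns grow to the right and rows downward; lengths in m; the calibration is good to about 2 mm. A picture is of the moment at which its call begins. There is no depth.
- manip.sign_off(): hands the job in; it is judged then, once.
The state is a dict: "time_s": time; "joints": joint angles; "qvel": joint speeds; "tau": joint torques, N m; "tcp_pos": TCP position; "tcp_rot": TCP orientation; "wrist_force": force on the tool from outside, world axes, zero at the start; "moment": the same for the moment, N m; "opening": opening from 0.0 (shut) to 1.0 (fully open); "gripper_force": force on a finger pad.
Only numpy, scipy, OpenCV 4.12 (cv2) and the standard library are available. Lean on these libraries where they do the work, as an engineer would, in place of code of your own. Each camera call takes 0.05 s, during which the arm holds its last target. There are 200 camera calls.

### The job

Open the ice bucket on the bistro table for the guests: press the button on its lid to free the catch, and keep the lid steadied against your hand while its spring lifts it, so that it rises gently and never flies open. Leave the lid standing fully open by itself, hand clear, and leave the glasses and the carafe where they are.

Things in the scene. Friction and masses are not known exactly. Their poses are not given: they have to be found in the camera images.
- bucket: Round stainless ice bucket full of ice, heavy, stays where it stands: 150 mm high, 168 mm across the rim, a bent-wire handle on each side (along its y, out to 102 mm from the middle, 101 to 114 mm above the table). Origin: centre of its underside, on the table. z up, x from the button side towards the hinge side.
- lid (a joint): Angle of the round steel lid (174 mm across, 11 mm thick), rad: 0 shut and latched, grows as it rises, 1.4 fully open at its stop, where the spring holds it. Once the catch is free the spring pushes up at the button with about 6 N when shut, 4 N half open, about 1.5 N at the stop; let go early, it flies open at several rad/s. Eased, it stays below about 1 rad/s; over 3 is flying open.
- lid_hinge (a point): Middle of the lid's hinge axis, which is horizontal, along the bucket's y: 90 mm from the bucket's middle towards its +x, 150 mm above the table. Its axes turn with the lid.
- lid_edge (a point): Middle of the lid's free edge, opposite the hinge, 177 mm from the hinge axis. Moves with the lid.
- button_top (a point): Centre of the top face of the round black push button, 34 mm across, in the lid near its free edge, 145 mm from the hinge axis. Lid shut and button out: 174.5 mm above the table, 55 mm from the bucket's middle towards its -x, 9.5 mm above the dark collar (44 mm across) around it. Moves with button and lid; its z is the lid's outward normal.
- button (a joint): Push of the button into the lid, m: 0 out, 0.006 fully down. 1.5 N starts it, 3 N holds it down; the catch is free from about 0.0045. The lid pushes harder than the button's spring, so the button stays down under a finger that backs away slowly, and the lid follows that finger. Once the lid has risen some 5 mm the catch plays no more part.
- board: Round wooden serving board, 240 mm across, 18 mm thick, that lies to one side of the bucket and stays where it is. Origin: centre of its underside.
- glass_a: Stemless clear wine glass, 105 mm high, 82 mm at its widest, standing on the board. Origin: centre of its underside. Fragile bystander.
- glass_b: The second, like glass_a, also on the board. Fragile bystander.
- carafe: Empty clear glass carafe, 205 mm high, 112 mm at its widest, standing on the table on the other side of the bucket. Origin: centre of its underside. Fragile bystander.
Mind the look-alikes: they are no part of the job. There is more than one size of the bucket; the one meant has the size given above.

How it is judged:
On the way, in this order (a step that is already met when the one before it is completed fails the run):
1. the button is pressed down while the lid is still shut (value of joint button above 0.004 m and value of joint lid below 0.1 rad), for 0.02 s.
2. the lid is half open and rising gently (slower than 3 rad/s) (value of joint lid above 0.6 rad and velocity of joint lid below 3 rad/s), for 0.02 s.
At the end, for the whole second after the job is handed in: The lid stands open by itself, at rest, at more than 1.25 rad (its stop is at 1.4); both glasses and the carafe stand upright (within 0.3 rad), within 30 mm of where they were (value of joint lid above 1.25 rad and velocity of joint lid between -0.1 and 0.1 rad/s and distance of each of glass_a, glass_b, carafe from where it was at the start of the episode below 0.03 m and angle between each of glass_a, glass_b, carafe's own z axis and vertical below 0.3 rad); the robot touches nothing.
It fails at once if the lid flies open: it rises faster than 3 rad/s (velocity of joint lid above 3 rad/s).
It fails at once if glass_a is moved by more than 30 mm or tipped (distance of glass_a from where it was at the start of the episode above 0.03 m or angle between glass_a's own z axis and vertical above 0.3 rad).
It fails at once if glass_b is moved by more than 30 mm or tipped (distance of glass_b from where it was at the start of the episode above 0.03 m or angle between glass_b's own z axis and vertical above 0.3 rad).
It fails at once if the carafe is moved by more than 30 mm or tipped (distance of carafe from where it was at the start of the episode above 0.03 m or angle between carafe's own z axis and vertical above 0.3 rad).
It also fails if it takes over 48 s, if anything falls off the work surface, if the arm or the gripper's body presses on something with over 40 N, if the wrist force passes 120 N, or if a joint passes its speed limit or range.

## Working session

There is one attempt and no reset: what is moved stays moved. The work goes in short steps, Python scripts to look and compute and a tool call to move; the robot and the scene stay as the last step left them, time stands still between calls to the robot, and variables do not carry over. Pictures are saved under pics/ and viewed, at most 10 in all, crops included, and the job is handed in when it is done.

Besides the shell and the picture viewer there is one more tool, called after "Call:" as a command line: name --argument value ..., lists and objects as JSON in quotes. servo_tool: Moves the arm, as the interface text tells. Its arguments: {"type":"object","properties":{"commands":{"type":"array","items":{"type":"object","properties":{"claw":{"type":"number"},"x":{"type":"number","minimum":-1,"maximum":1},"y":{"type":"number","minimum":-1,"maximum":1},"z":{"type":"number","minimum":-1,"maximum":1},"yaw":{"type":"number","minimum":-1,"maximum":1}}}},"newtons":{"type":"number"}},"required":["commands"]}

```bash
mkdir -p pics
python3 - <<'E'
from rig import manip
import cv2,numpy as np
for n in("top","side"):
    c=manip.camera(n);cv2.imwrite(f"pics/{n}0.png",c["pixels"]);np.savez(f"{n}.npz",**c)
    print(n,c["intrinsics"],c["view"].round(3),[k for k in c])
s=manip.sense();print(s)
E
```

```text
top [[603.24795962   0.         314.13494169]
 [  0.         603.24795962 249.55433728]
 [  0.           0.           1.        ]] [[ 2.400e-02 -1.000e+00 -1.000e-03  1.500e-02]
 [ 9.920e-01  2.400e-02  1.230e-01 -4.520e-01]
 [-1.230e-01 -4.000e-03  9.920e-01 -1.443e+00]
 [ 0.000e+00  0.000e+00  0.000e+00  1.000e+00]] ['pixels', 'intrinsics', 'view']
side [[605.74623032   0.         309.24336001]
 [  0.         605.74623032 251.42721297]
 [  0.           0.           1.        ]] [[ 0.815  0.579  0.014 -0.351]
 [-0.391  0.531  0.752  0.058]
 [ 0.428 -0.618  0.659 -1.504]
 [ 0.     0.     0.     1.   ]] ['pixels', 'intrinsics', 'view']
{'time_s': 0.1, 'joints': array([ 1.16860343e+00,  3.53589303e-01,  1.63404529e+00, -1.88006507e-05,
        1.15521262e+00, -2.38680150e-03]), 'qvel': array([-1.48793428e-04, -3.57940265e-03, -2.94952218e-03,  4.60019286e-05,
        4.52878038e-04, -6.01642168e-04]), 'tau': array([-2.30955746e-03, -6.06364989e+01, -3.42817247e+01, -1.88269837e-04,
        4.02306381e-03,  1.65699134e-05]), 'tcp_pos': array([0.24310677, 0.57532123, 0.23063645]), 'tcp_rot': array([-3.14033806e+00,  1.41963872e-05,  2.74179417e+00]), 'wrist_force': array([0.26388533, 0.14089109, 0.56925612]), 'moment': array([-0.02804139, -0.00801365, -0.04146229]), 'gripper_force': 0.0, 'opening': 1.0028255076210562}
```

View pics/top0.png

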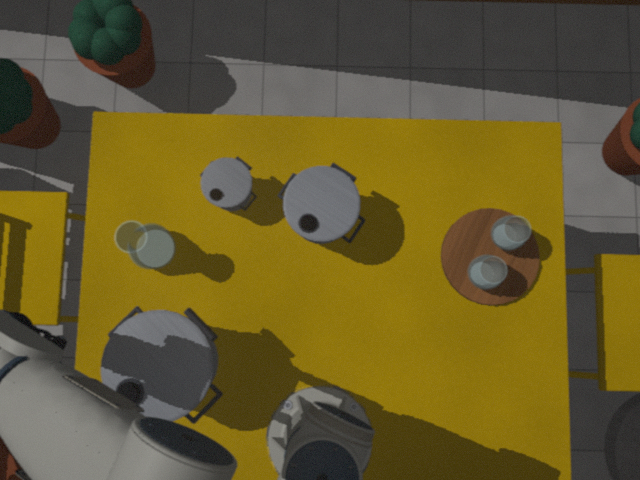

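View pics/side0.png

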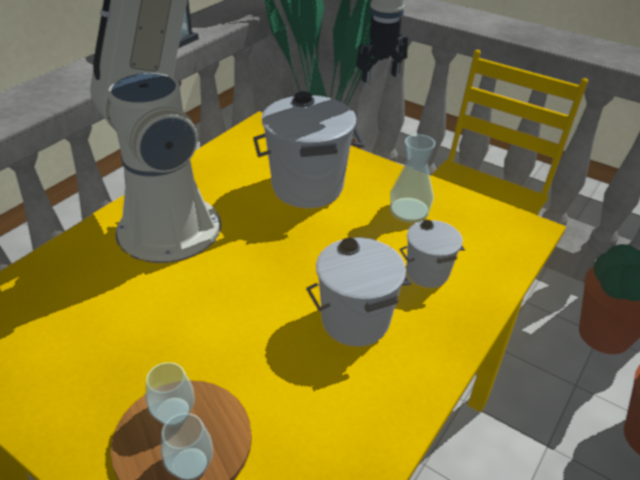

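The top view shows three buckets: small (227,183), middle (322,204) and large (160,365). Their buttons are at (216,194), (310,223) and (131,390). The carafe is at (150,245), and the glasses are at (512,232) and (488,272). In the side view the middle bucket's button is at (348,245). Next I'll check the sizes.

```bash
cat > h.py <<'E'
import numpy as np,cv2
def load(n): return dict(np.load(n+".npz"))
def ray(c,u,v):
    V=c["view"];d=np.linalg.inv(c["intrinsics"])@[u,v,1];d=np.array([d[0],-d[1],-d[2]])
    R=V[:3,:3];return -R.T@V[:3,3],R.T@d
def plane(c,u,v,z):
    o,d=ray(c,u,v);return o+d*(z-o[2])/d[2]
def tri(a,b):
    (o1,d1),(o2,d2)=a,b;d1=d1/np.linalg.norm(d1);d2=d2/np.linalg.norm(d2)
    t=np.linalg.lstsq(np.c_[d1,-d2],o2-o1,rcond=None)[0];p,q=o1+d1*t[0],o2+d2*t[1]
    return (p+q)/2,np.linalg.norm(p-q)
E
python3 - <<'E'
from h import *
T,S=load("top"),load("side")
def dark(c,u,v,r=18,th=65):
    g=c["pixels"].max(2);m=np.zeros_like(g);m[v-r:v+r,u-r:u+r]=255
    m&=np.where(g<th,255,0).astype(np.uint8)
    n,l,st,ce=cv2.connectedComponentsWithStats(m)
    i=1+np.argmax(st[1:,4]);return ce[i],st[i]
bt,st=dark(T,310,223);bs,ss=dark(S,348,245)
print("btn",bt,st,bs,ss)
print(plane(T,*bt,.17),plane(S,*bs,.17),tri(ray(T,*bt),ray(S,*bs)))
# lid outline in top: grey (low saturation), bright
hsv=cv2.cvtColor(T["pixels"],cv2.COLOR_BGR2HSV)
m=np.where((hsv[...,1]<90)&(hsv[...,2]>70),255,0).astype(np.uint8)
m=cv2.morphologyEx(m,cv2.MORPH_OPEN,np.ones((5,5)))
for x0,y0,x1,y1 in((270,155,375,255),(195,150,258,215)):
    k=np.zeros_like(m);k[y0:y1,x0:x1]=m[y0:y1,x0:x1]
    c=max(cv2.findContours(k,0,2)[0],key=cv2.contourArea);e=cv2.fitEllipse(cv2.convexHull(c));print("ell",e)
    for z in(.15,.161):
        p=plane(T,*e[0],z);print(z,p,"dia",[a*np.linalg.norm(plane(T,e[0][0]+1,e[0][1],z)-p) for a in e[1]])
# handles in top
g=T["pixels"].max(2);k=cv2.resize(T["pixels"][150:260,265:385],None,fx=5,fy=5,interpolation=2);cv2.imwrite("pics/crop_t.png",k)
E
```

```text
btn [308.36398467 223.00766284] [299 214  20  19 261] [347.70769231 245.74871795] [339 239  18  15 195]
[0.49279967 0.0394888  0.17      ] [0.49526329 0.03620311 0.17      ] (array([0.49335062, 0.03953466, 0.16671585]), np.float64(8.855639931356819e-06))
ell ((321.1286926269531, 203.41705322265625), (75.90980529785156, 78.18991088867188), 95.88133239746094)
0.15 [0.54161785 0.01213036 0.15      ] dia [np.float64(0.17120409111471838), np.float64(0.17634655464482873)]
0.161 [0.53938666 0.01219534 0.161     ] dia [np.float64(0.16979591867187827), np.float64(0.17489608487495475)]
ell ((225.9661407470703, 182.00747680664062), (50.03729248046875, 51.55886459350586), 82.22111511230469)
0.15 [0.58582543 0.22880512 0.15      ] dia [np.float64(0.11339402817315909), np.float64(0.11684220017648182)]
0.161 [0.58323062 0.22708792 0.161     ] dia [np.float64(0.11246134984394245), np.float64(0.115881160254025)]
```

View pics/crop_t.png

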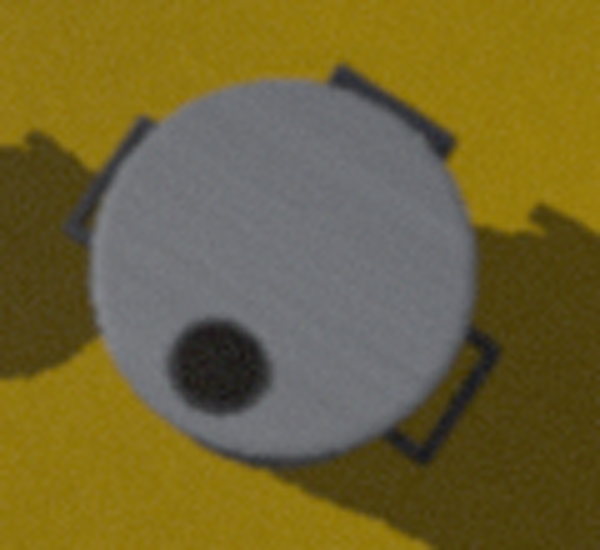

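The middle bucket is the one: its lid measures about 174 mm across. The centre is (0.540,0.012), the button (0.494,0.038), and the x axis is at about -30.5° (handles and button agree). The hinge is at about (0.618,-0.035). First move: raise, shut the fingers and align the yaw.

Call:
servo_tool --commands '[{"z": -0.43, "yaw": 0.085, "claw": 0}, {"z": -0.43, "yaw": 0.085, "claw": 0}, {"z": -0.43, "yaw": 0.085, "claw": 0}, {"z": -0.43, "yaw": 0.085, "claw": 0}, {"z": -0.43, "yaw": 0.085, "claw": 0}, {"z": -0.43, "yaw": 0.085, "claw": 0}, {"z": -0.43, "yaw": 0.085, "claw": 0}]'

```text
$.commands[0]: bad value
```

```bash
cat > go.py <<'E'
# prints tool-axis fractions of a shift to a world target, from the sensed pose
import numpy as np,sys
from scipy.spatial.transform import Rotation as R
from rig import manip
s=manip.sense();Rt=R.from_euler("xyz",s["tcp_rot"]).as_matrix()
print(s["time_s"],s["tcp_pos"].round(4),s["tcp_rot"].round(4),s["wrist_force"].round(2),s["opening"])
p=np.array(eval(sys.argv[1]));print((Rt.T@(p-s["tcp_pos"])/.3).round(3))
E
python3 go.py ".4965,.0366,.36"
```

```text
0.1 [0.2431 0.5753 0.2306] [-3.1403  0.      2.7418] [0.26 0.14 0.57] 1.0028255076210562
[-1.477 -1.326 -0.43 ]
```

Call:
servo_tool --commands '[{"x": 0, "y": 0, "z": -0.43, "yaw": 0.085, "claw": 0}, {"x": 0, "y": 0, "z": -0.43, "yaw": 0.085, "claw": 0}, {"x": 0, "y": 0, "z": -0.43, "yaw": 0.085, "claw": 0}, {"x": 0, "y": 0, "z": -0.43, "yaw": 0.085, "claw": 0}, {"x": 0, "y": 0, "z": -0.43, "yaw": 0.085, "claw": 0}, {"x": 0, "y": 0, "z": -0.43, "yaw": 0.085, "claw": 0}]'

```text
time_s: 0.7
tcp_pos: [0.2429, 0.5749, 0.3584]
tcp_rot: [-3.139, 0.0, 2.608]
wrist_force: [0.6, 0.2, -0.1]
opening: -0.002
gripper_force: 0.0
```

```bash
python3 go.py ".4965,.0366,.36"
```

```text
0.7 [0.2429 0.5749 0.3584] [-3.1388e+00  4.0000e-04  2.6082e+00] [ 0.59  0.16 -0.14] -0.0017867981744024227
[-1.640e+00 -1.116e+00 -1.000e-03]
```

Go in two halves (the shift is over full scale).

Call:
servo_tool --commands '[{"x": -0.82, "y": -0.56, "z": 0, "yaw": 0, "claw": 0}, {"x": -0.82, "y": -0.56, "z": 0, "yaw": 0, "claw": 0}, {"x": -0.82, "y": -0.56, "z": 0, "yaw": 0, "claw": 0}, {"x": -0.82, "y": -0.56, "z": 0, "yaw": 0, "claw": 0}, {"x": -0.82, "y": -0.56, "z": 0, "yaw": 0, "claw": 0}, {"x": -0.82, "y": -0.56, "z": 0, "yaw": 0, "claw": 0}, {"x": -0.82, "y": -0.56, "z": 0, "yaw": 0, "claw": 0}, {"x": -0.82, "y": -0.56, "z": 0, "yaw": 0, "claw": 0}, {"x": -0.82, "y": -0.56, "z": 0, "yaw": 0, "claw": 0}]'

```text
time_s: 1.6
tcp_pos: [0.3692, 0.3064, 0.3594]
tcp_rot: [-3.14, -0.001, 2.609]
wrist_force: [-0.7, 0.4, -0.1]
opening: 0.005
gripper_force: 0.0
```

Call:
servo_tool --commands '[{"x": -0.82, "y": -0.556, "z": 0, "yaw": 0, "claw": 0}, {"x": -0.82, "y": -0.556, "z": 0, "yaw": 0, "claw": 0}, {"x": -0.82, "y": -0.556, "z": 0, "yaw": 0, "claw": 0}, {"x": -0.82, "y": -0.556, "z": 0, "yaw": 0, "claw": 0}, {"x": -0.82, "y": -0.556, "z": 0, "yaw": 0, "claw": 0}, {"x": -0.82, "y": -0.556, "z": 0, "yaw": 0, "claw": 0}, {"x": -0.82, "y": -0.556, "z": 0, "yaw": 0, "claw": 0}, {"x": -0.82, "y": -0.556, "z": 0, "yaw": 0, "claw": 0}, {"x": -0.82, "y": -0.556, "z": 0, "yaw": 0, "claw": 0}, {"x": -0.82, "y": -0.556, "z": 0, "yaw": 0, "claw": 0}]'

```text
time_s: 2.6
tcp_pos: [0.4963, 0.039, 0.3601]
tcp_rot: [3.142, -0.001, 2.611]
wrist_force: [-0.4, 0.0, -1.0]
opening: -0.0
gripper_force: 0.0
```

```bash
python3 go.py ".4965,.0366,.19"
```

```text
2.6 [0.4963 0.039  0.3601] [ 3.1415e+00 -5.0000e-04  2.6108e+00] [-0.41  0.02 -0.96] -0.00018468222008853077
[-0.005 -0.007  0.567]
```

Descend to z≈0.19 and look to check.

Call:
servo_tool --commands '[{"x": -0.005, "y": -0.007, "z": 0.2, "yaw": 0, "claw": 0}, {"x": -0.005, "y": -0.007, "z": 0.4, "yaw": 0, "claw": 0}, {"x": -0.005, "y": -0.007, "z": 0.5, "yaw": 0, "claw": 0}, {"x": -0.005, "y": -0.007, "z": 0.567, "yaw": 0, "claw": 0}, {"x": -0.005, "y": -0.007, "z": 0.567, "yaw": 0, "claw": 0}, {"x": -0.005, "y": -0.007, "z": 0.567, "yaw": 0, "claw": 0}]'

```text
time_s: 3.2
tcp_pos: [0.4973, 0.0356, 0.1909]
tcp_rot: [3.141, 0.0, 2.61]
wrist_force: [0.1, 0.3, 0.6]
opening: 0.003
gripper_force: 0.0
```

```bash
python3 go.py ".4965,.0366,.169"
python3 - <<'E'
from rig import manip
import cv2
c=manip.camera("side")["pixels"][160:360,260:460];cv2.imwrite("pics/s1.png",cv2.resize(c,None,fx=3,fy=3,interpolation=2))
E
```

```text
3.2 [0.4973 0.0356 0.1909] [3.1413e+00 3.0000e-04 2.6097e+00] [0.06 0.33 0.61] 0.0028114234935901726
[0.004 0.001 0.073]
```

View pics/s1.png

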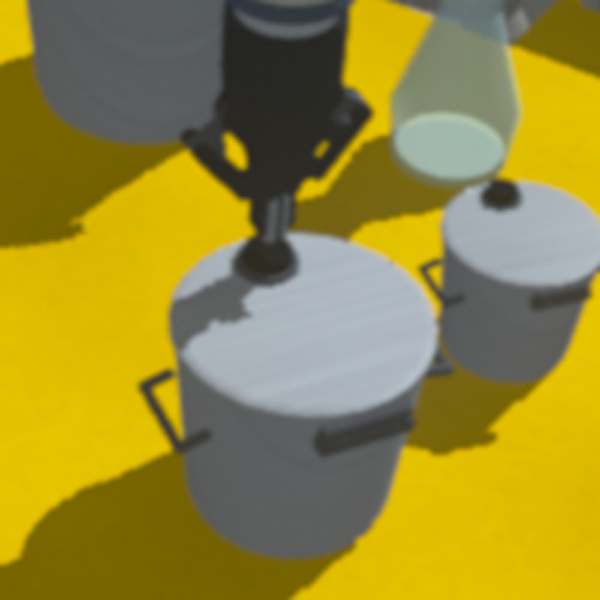

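The fingertips (crop 270,235) are right above the button (266,258). Press slowly.

Call:
servo_tool --commands '[{"x": 0.004, "y": 0, "z": 0.03, "yaw": 0, "claw": 0}, {"x": 0.004, "y": 0, "z": 0.045, "yaw": 0, "claw": 0}, {"x": 0.004, "y": 0, "z": 0.055, "yaw": 0, "claw": 0}, {"x": 0.004, "y": 0, "z": 0.06, "yaw": 0, "claw": 0}, {"x": 0.004, "y": 0, "z": 0.063, "yaw": 0, "claw": 0}, {"x": 0.004, "y": 0, "z": 0.063, "yaw": 0, "claw": 0}]'

```text
time_s: 3.85
tcp_pos: [0.4963, 0.0353, 0.1716]
tcp_rot: [3.141, 0.001, 2.608]
wrist_force: [-1.5, 0.2, 6.4]
opening: -0.002
gripper_force: 3.0
```

Call:
servo_tool --commands '[{"x": 0, "y": 0, "z": 0.003, "yaw": 0, "claw": 0}, {"x": 0, "y": 0, "z": 0.005, "yaw": 0, "claw": 0}, {"x": 0, "y": 0, "z": 0.007, "yaw": 0, "claw": 0}, {"x": 0, "y": 0, "z": 0.007, "yaw": 0, "claw": 0}]'

```text
time_s: 4.25
tcp_pos: [0.496, 0.0354, 0.1696]
tcp_rot: [3.141, 0.0, 2.608]
wrist_force: [-2.1, 1.5, 6.1]
opening: 0.001
gripper_force: 3.2
```

Call:
servo_tool --commands '[{"x": 0, "y": 0, "z": 0.003, "yaw": 0, "claw": 0}, {"x": 0, "y": 0, "z": 0.005, "yaw": 0, "claw": 0}, {"x": 0, "y": 0, "z": 0.007, "yaw": 0, "claw": 0}, {"x": 0, "y": 0, "z": 0.007, "yaw": 0, "claw": 0}]'

```text
time_s: 4.65
tcp_pos: [0.4959, 0.0355, 0.1679]
tcp_rot: [3.141, -0.0, 2.608]
wrist_force: [-4.5, 1.9, 12.4]
opening: 0.004
gripper_force: 6.0
```

Bottomed out and pressed, so now the arc table.

Run:
```python
import numpy as np
r,n=.152,.018
f=lambda t:np.array([-r*np.cos(t)+n*np.sin(t), r*np.sin(t)+n*np.cos(t)])
th=np.r_[np.linspace(0,1.46,41)]
for k in range(4):
    b=f(th[10*k]);print([tuple((-(f(t)-b)/.3).round(3)) for t in th[10*k+1:10*k+11]],th[10*k+10].round(2),(f(th[10*k+10])[1]+.15).round(3))
```

```text
[(np.float64(-0.003), np.float64(-0.018)), (np.float64(-0.006), np.float64(-0.037)), (np.float64(-0.01), np.float64(-0.055)), (np.float64(-0.014), np.float64(-0.073)), (np.float64(-0.019), np.float64(-0.091)), (np.float64(-0.025), np.float64(-0.109)), (np.float64(-0.032), np.float64(-0.126)), (np.float64(-0.039), np.float64(-0.143)), (np.float64(-0.046), np.float64(-0.16)), (np.float64(-0.055), np.float64(-0.177))] 0.36 0.221
[(np.float64(-0.009), np.float64(-0.016)), (np.float64(-0.018), np.float64(-0.032)), (np.float64(-0.029), np.float64(-0.048)), (np.float64(-0.039), np.float64(-0.063)), (np.float64(-0.05), np.float64(-0.078)), (np.float64(-0.062), np.float64(-0.093)), (np.float64(-0.075), np.float64(-0.107)), (np.float64(-0.087), np.float64(-0.12)), (np.float64(-0.101), np.float64(-0.133)), (np.float64(-0.114), np.float64(-0.146))] 0.73 0.265
[(np.float64(-0.014), np.float64(-0.012)), (np.float64(-0.029), np.float64(-0.024)), (np.float64(-0.044), np.float64(-0.035)), (np.float64(-0.059), np.float64(-0.045)), (np.float64(-0.075), np.float64(-0.055)), (np.float64(-0.091), np.float64(-0.064)), (np.float64(-0.108), np.float64(-0.073)), (np.float64(-0.124), np.float64(-0.081)), (np.float64(-0.141), np.float64(-0.088)), (np.float64(-0.159), np.float64(-0.095))] 1.1 0.293
[(np.float64(-0.018), np.float64(-0.006)), (np.float64(-0.035), np.float64(-0.012)), (np.float64(-0.053), np.float64(-0.017)), (np.float64(-0.071), np.float64(-0.021)), (np.float64(-0.09), np.float64(-0.025)), (np.float64(-0.108), np.float64(-0.027)), (np.float64(-0.127), np.float64(-0.03)), (np.float64(-0.145), np.float64(-0.031)), (np.float64(-0.164), np.float64(-0.032)), (np.float64(-0.182), np.float64(-0.032))] 1.46 0.303
```

Call:
servo_tool --commands '[{"x": -0.001, "y": 0, "z": -0.009, "yaw": 0, "claw": 0}, {"x": -0.003, "y": 0, "z": -0.018, "yaw": 0, "claw": 0}, {"x": -0.004, "y": 0, "z": -0.027, "yaw": 0, "claw": 0}, {"x": -0.006, "y": 0, "z": -0.037, "yaw": 0, "claw": 0}, {"x": -0.01, "y": 0, "z": -0.055, "yaw": 0, "claw": 0}, {"x": -0.014, "y": 0, "z": -0.073, "yaw": 0, "claw": 0}]'

```text
time_s: 5.25
tcp_pos: [0.4995, 0.0333, 0.1895]
tcp_rot: [3.141, -0.0, 2.608]
wrist_force: [-2.2, 0.6, 5.4]
opening: -0.001
gripper_force: 2.8
```

```bash
python3 go.py ".4965,.0366,.169"
python3 - <<'E'
from rig import manip
import cv2
c=manip.camera("side")["pixels"][160:360,260:460];cv2.imwrite("pics/s2.png",cv2.resize(c,None,fx=3,fy=3,interpolation=2))
E
```

```text
5.25 [0.4995 0.0333 0.1895] [ 3.1415e+00 -2.0000e-04  2.6082e+00] [-2.19  0.6   5.44] -0.0012439240590463058
[0.014 0.004 0.068]
```

View pics/s2.png

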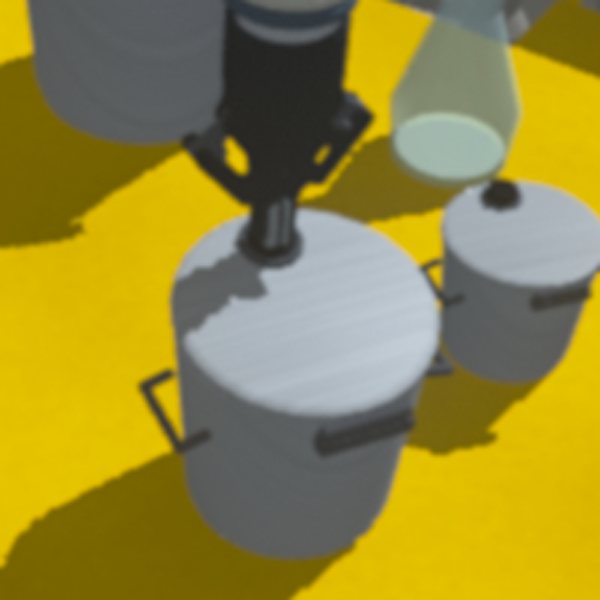

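The lid is following the finger: its near edge has risen, the tip sits on the button at crop (270,245), and the force is about 5.4 N. Continue along the arc.

Call:
servo_tool --commands '[{"x": -0.005, "y": 0, "z": -0.018, "yaw": 0, "claw": 0}, {"x": -0.011, "y": 0, "z": -0.036, "yaw": 0, "claw": 0}, {"x": -0.018, "y": 0, "z": -0.053, "yaw": 0, "claw": 0}, {"x": -0.025, "y": 0, "z": -0.07, "yaw": 0, "claw": 0}, {"x": -0.032, "y": 0, "z": -0.087, "yaw": 0, "claw": 0}, {"x": -0.041, "y": 0, "z": -0.104, "yaw": 0, "claw": 0}]'

```text
time_s: 5.9
tcp_pos: [0.5103, 0.0266, 0.2209]
tcp_rot: [-3.141, 0.0, 2.608]
wrist_force: [-1.6, -0.9, 5.0]
opening: 0.002
gripper_force: 2.3
```

Call:
servo_tool --commands '[{"x": -0.009, "y": 0, "z": -0.016, "yaw": 0, "claw": 0}, {"x": -0.018, "y": 0, "z": -0.032, "yaw": 0, "claw": 0}, {"x": -0.029, "y": 0, "z": -0.048, "yaw": 0, "claw": 0}, {"x": -0.039, "y": 0, "z": -0.063, "yaw": 0, "claw": 0}, {"x": -0.05, "y": 0, "z": -0.078, "yaw": 0, "claw": 0}]'

```text
time_s: 6.4
tcp_pos: [0.5234, 0.0187, 0.244]
tcp_rot: [-3.141, 0.001, 2.608]
wrist_force: [-1.2, -3.3, 3.7]
opening: 0.001
gripper_force: 1.8
```

```bash
python3 go.py ".4965,.0366,.169"
python3 - <<'E'
from rig import manip
import cv2
c=manip.camera("side")["pixels"][110:310,260:460];cv2.imwrite("pics/s3.png",cv2.resize(c,None,fx=3,fy=3,interpolation=2))
E
```

```text
6.4 [0.5234 0.0187 0.244 ] [-3.1411e+00  7.0000e-04  2.6084e+00] [-1.22 -3.34  3.72] 0.000971325620513733
[0.108 0.006 0.25 ]
```

View pics/s3.png

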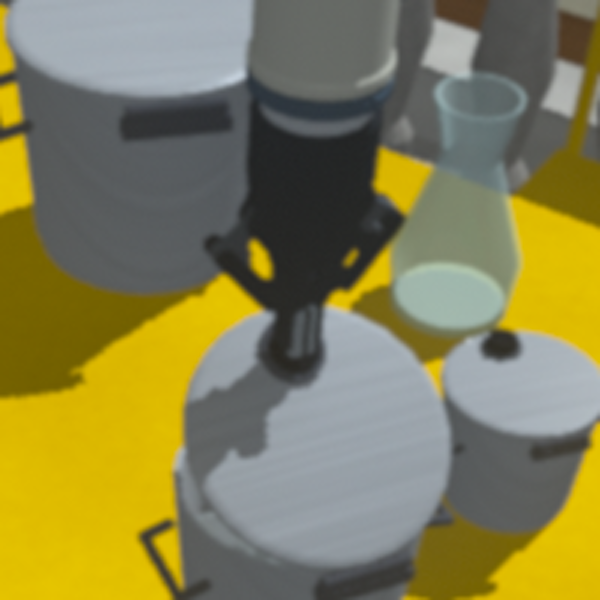

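The lid is at about 0.55 rad with the tip still on the button (crop 290,350). Continue.

Call:
servo_tool --commands '[{"x": -0.012, "y": 0, "z": -0.015, "yaw": 0, "claw": 0}, {"x": -0.025, "y": 0, "z": -0.029, "yaw": 0, "claw": 0}, {"x": -0.037, "y": 0, "z": -0.042, "yaw": 0, "claw": 0}, {"x": -0.051, "y": 0, "z": -0.055, "yaw": 0, "claw": 0}, {"x": -0.064, "y": 0, "z": -0.068, "yaw": 0, "claw": 0}]'

```text
time_s: 6.95
tcp_pos: [0.5401, 0.0094, 0.2643]
tcp_rot: [3.141, 0.0, 2.608]
wrist_force: [1.3, -3.3, 1.6]
opening: 0.001
gripper_force: 1.4
```

Call:
servo_tool --commands '[{"x": -0.014, "y": 0, "z": -0.012, "yaw": 0, "claw": 0}, {"x": -0.029, "y": 0, "z": -0.024, "yaw": 0, "claw": 0}, {"x": -0.044, "y": 0, "z": -0.035, "yaw": 0, "claw": 0}, {"x": -0.059, "y": 0, "z": -0.045, "yaw": 0, "claw": 0}, {"x": -0.075, "y": 0, "z": -0.055, "yaw": 0, "claw": 0}, {"x": -0.091, "y": 0, "z": -0.064, "yaw": 0, "claw": 0}, {"x": -0.108, "y": 0, "z": -0.073, "yaw": 0, "claw": 0}]'

```text
time_s: 7.65
tcp_pos: [0.5678, -0.0071, 0.2861]
tcp_rot: [-3.142, -0.0, 2.608]
wrist_force: [1.0, -2.1, 1.1]
opening: 0.002
gripper_force: 1.1
```

```bash
python3 go.py ".4965,.0366,.169"
python3 - <<'E'
from rig import manip
import cv2
c=manip.camera("side")["pixels"][110:310,260:460];cv2.imwrite("pics/s4.png",cv2.resize(c,None,fx=3,fy=3,interpolation=2))
E
```

```text
7.65 [ 0.5678 -0.0071  0.2861] [-3.1415e+00 -2.0000e-04  2.6083e+00] [ 1.03 -2.09  1.06] 0.0017687150747912118
[0.278 0.005 0.39 ]
```

View pics/s4.png

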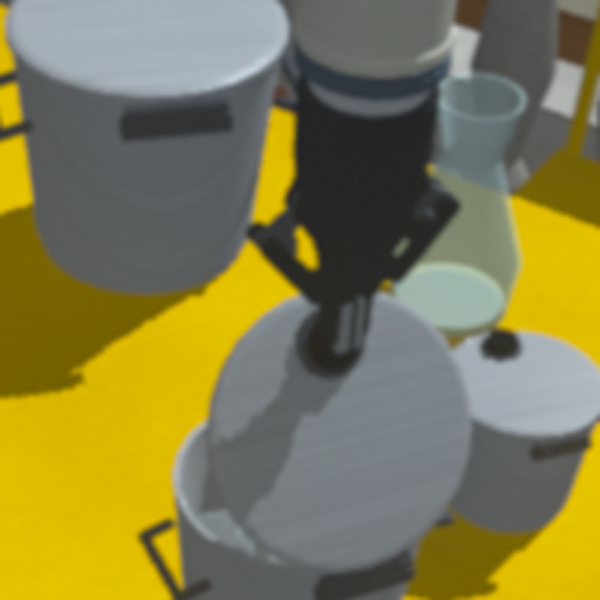

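The lid is about 1 rad open, with contact kept at crop (335,345). Finish the arc.

Call:
servo_tool --commands '[{"x": -0.016, "y": 0, "z": -0.008, "yaw": 0, "claw": 0}, {"x": -0.033, "y": 0, "z": -0.015, "yaw": 0, "claw": 0}, {"x": -0.051, "y": 0, "z": -0.022, "yaw": 0, "claw": 0}, {"x": -0.069, "y": 0, "z": -0.028, "yaw": 0, "claw": 0}, {"x": -0.086, "y": 0, "z": -0.034, "yaw": 0, "claw": 0}, {"x": -0.104, "y": 0, "z": -0.039, "yaw": 0, "claw": 0}, {"x": -0.122, "y": 0, "z": -0.043, "yaw": 0, "claw": 0}, {"x": -0.141, "y": 0, "z": -0.047, "yaw": 0, "claw": 0}]'

```text
time_s: 8.5
tcp_pos: [0.6042, -0.0286, 0.3]
tcp_rot: [-3.142, -0.0, 2.608]
wrist_force: [0.9, -2.0, 0.7]
opening: 0.0
gripper_force: 0.8
```

Call:
servo_tool --commands '[{"x": -0.018, "y": 0, "z": -0.002, "yaw": 0, "claw": 0}, {"x": -0.037, "y": 0, "z": -0.005, "yaw": 0, "claw": 0}, {"x": -0.055, "y": 0, "z": -0.006, "yaw": 0, "claw": 0}, {"x": -0.074, "y": 0, "z": -0.007, "yaw": 0, "claw": 0}, {"x": -0.092, "y": 0, "z": -0.007, "yaw": 0, "claw": 0}, {"x": -0.11, "y": 0, "z": -0.007, "yaw": 0, "claw": 0}, {"x": -0.128, "y": 0, "z": -0.007, "yaw": 0, "claw": 0}, {"x": -0.15, "y": 0, "z": -0.007, "yaw": 0, "claw": 0}, {"x": -0.18, "y": 0, "z": -0.007, "yaw": 0, "claw": 0}]'

```text
time_s: 9.4
tcp_pos: [0.6507, -0.056, 0.3021]
tcp_rot: [3.142, -0.0, 2.608]
wrist_force: [-0.5, 0.6, 0.2]
opening: -0.004
gripper_force: 0.0
```

```bash
python3 go.py ".4965,.0366,.169"
python3 - <<'E'
from rig import manip
import cv2
c=manip.camera("side")["pixels"][110:310,260:460];cv2.imwrite("pics/s5.png",cv2.resize(c,None,fx=3,fy=3,interpolation=2))
E
```

```text
9.4 [ 0.6507 -0.056   0.3021] [ 3.1416e+00 -3.0000e-04  2.6085e+00] [-0.52  0.6   0.16] -0.0038640965290454785
[0.6   0.004 0.444]
```

View pics/s5.png

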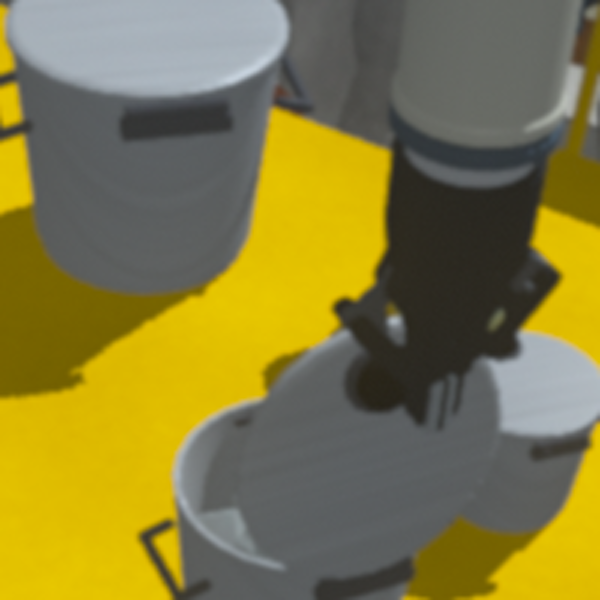

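The lid stands at its stop and the contact force is zero. The finger (crop 435,410) is clear of the button (375,390). Back off further, then go up and settle.

Call:
servo_tool --commands '[{"x": -0.1, "y": 0, "z": 0, "yaw": 0, "claw": 0}, {"x": -0.15, "y": 0, "z": 0, "yaw": 0, "claw": 0}, {"x": -0.15, "y": 0, "z": -0.15, "yaw": 0, "claw": 0}, {"x": -0.15, "y": 0, "z": -0.3, "yaw": 0, "claw": 0}, {"x": -0.15, "y": 0, "z": -0.4, "yaw": 0, "claw": 0}, {"x": -0.15, "y": 0, "z": -0.4, "yaw": 0, "claw": 0}, {"x": -0.15, "y": 0, "z": -0.4, "yaw": 0, "claw": 0}, {"x": -0.15, "y": 0, "z": -0.4, "yaw": 0, "claw": 0}, {"x": -0.15, "y": 0, "z": -0.4, "yaw": 0, "claw": 0}]'

```text
time_s: 10.35
tcp_pos: [0.6887, -0.0787, 0.4203]
tcp_rot: [-3.141, -0.002, 2.608]
wrist_force: [-0.2, -0.2, -0.4]
opening: 0.0
gripper_force: 0.0
```

Run:
```python
from rig import manip
import cv2
cv2.imwrite("pics/s6.png",manip.camera("side")["pixels"])
```

```text
(no output)
```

View pics/s6.png

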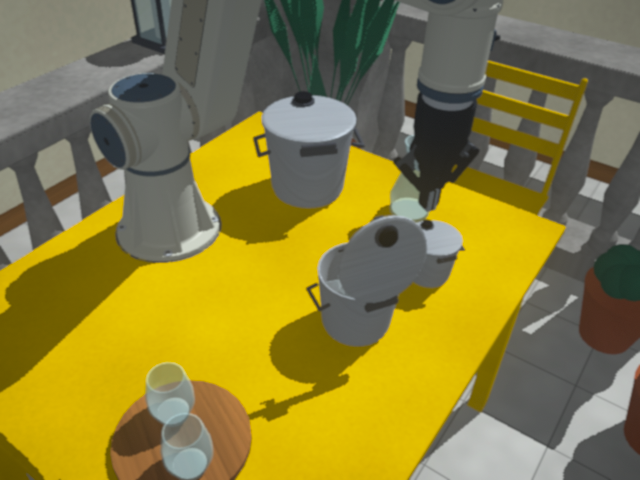

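The lid stands open (button at 387,236) and the hand is clear above it. The glasses (170,395 and 187,447) and the carafe (410,205) have not moved.

```bash
python3 -c "
from rig import manip
print(manip.sign_off())"
```

```text
the job is handed in; nothing more can be done
None
```

I pressed the button and eased the ice bucket lid up against the finger; it now stands fully open by itself, hand clear, glasses and carafe not moved, and the job is handed in (no verdict was returned).

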